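# Clamp the blue-capped bottle in the bottle shaker

### The job

Stand the dropper bottle with the dark blue cap upright in the middle of the shaker's rubber mat. Then lift the clamp's knob off its rest, turn it back to the slot and ease the sprung clamp down until you feel the bottle take the spring, before you let go: the clamp must not snap down, nor be forced down hard on the bottle. Leave the bottle clamped upright, and do not shift the other bottles or the things round about.

Things in the scene. Friction and masses are not known exactly. Their poses are not given: they have to be found in the camera images.
- bottle_blue: white dropper bottle with a dark blue pointed cap, 50 g: body 34 mm across and 66 mm high, cap 18 mm across at its foot, 86 mm high in all; origin: centre of its underside, z up its axis. Two similar bottles stand nearby, with a teal cap and a black cap. Behind them a towel warmer, 250 mm high, has its front at world x = 0.65 from y = -0.17 to 0.2
- bottle_teal: bystander: similar bottle, teal cap, 32 mm across, 74 mm high; origin: centre of its underside
- bottle_black: bystander: similar bottle, black cap, 34 mm across, 80 mm high; origin: centre of its underside
- shaker: bottle shaker, fixed: white base 160 x 124 x 38 mm, two columns (12 mm thick, at x = 54, y = +-21 mm) with a grey arm (z 185 to 207 mm) reaching forward to an upright slotted steel tube (29 mm across, z 184 to 218 mm) in which the sprung clamp slides. Origin: on the worktop, on the clamp's axis; x points to the shaker's back, y to its left, z up. Open at the front and sides
- mat_centre (a point): centre of the top of the shaker's black rubber mat (54 mm across), 54 mm above the worktop, on the clamp's axis; axes as the shaker. The raised foot is 16 to 32 mm above the standing bottle's cap, the arm just above it: a gripper must come in from the front leaning back (about 45 degrees), or hold the bottle low
- pad: steel socket under the clamp's shaft, moving down with it; carries a round black rubber foot (26 mm across, faces down) on a screw, set by hand for the last bottle: its underside lies 0 to 16 mm below this origin, differently each time and not measured. Origin: 172 mm above the worktop while the clamp is parked
- knob_grip (a point): centre of the clamp's black wing knob: a bar 52 mm long (its own x axis), 16 mm thick (y), 28 mm high (z), on a shaft of 5.5 mm radius; 276 mm above the worktop while at rest. The cross pin points along the wing's -x, 56 mm below this point; while the clamp comes down the wing stays above the tube
- clamp (a joint): how far the clamp is down, m: 0 = parked, its cross pin lying on the tube's rim; -0.011 = upper stop; 0.035 = lower stop; its foot meets the blue-capped bottle somewhere from 0.016 to 0.032, depending on the foot's screw. A hidden spring pushes it down with about 8 N, plus 2 N of weight, all the way and almost undamped
- clamp_knob (a joint): turn of knob and cross pin, rad, positive counter-clockwise from above: 0 = pin over the slot, which faces the shaker's front (wing along the shaker's x axis); 1.05 to 1.4 = parked on the rim. A shoulder 4 mm above the rim lies between: lift the knob 5 to 10 mm before turning. The slot takes the 5 mm pin within about 0.08 rad; a stop is at -0.1
- mixing_cup: bystander: white cup, 64 mm across, 61 mm high
- carton: bystander: small flat carton, 95 x 60 x 24 mm
- tape_roll: bystander: roll of white tape lying flat, 66 mm across, 19 mm high
Things that resemble listed ones, but are neither listed nor needed, are in the scene too. What is shaped like the bottle_blue but orange or red is not meant.

How it is judged (in metres and radians):
On the way, in this order (a step that is already met when the one before it is completed fails the run):
1. the blue-capped bottle stands upright and free on the middle of the mat, under the raised clamp (horizontal distance between bottle_blue and mat_centre below 0.01 m and z of bottle_blue in the frame of mat_centre between -0.004 and 0.004 m and angle between bottle_blue's own z axis and vertical below 0.1 rad and contact force between the fingers and bottle_blue below 0.1 N and value of joint clamp below 0.006 m), for 0.2 s.
2. the foot rests on the bottle's cap and the bottle carries the spring (value of joint clamp above 0.012 m and contact force between pad and bottle_blue above 4 N), for 0.2 s.
At the end, for the whole second after the job is handed in: the blue-capped bottle stands on the mat, within 10 mm of its middle and 0.1 rad of upright, at rest, with the clamp down on its cap, off both stops (clamp 12 to 34.5 mm down) and pressing with more than 4 N (all of step 2 and horizontal distance between bottle_blue and mat_centre below 0.01 m and z of bottle_blue in the frame of mat_centre between -0.004 and 0.004 m and angle between bottle_blue's own z axis and vertical below 0.1 rad and linear speed of bottle_blue below 0.02 m/s and value of joint clamp below 0.0345 m); the robot touches nothing.
It fails at once if the clamp snaps down (faster than 0.15 m/s) (velocity of joint clamp above 0.15 m/s).
It fails at once if the clamp is forced down on the bottle with more than 30 N (contact force between pad and bottle_blue above 30 N).
It fails at once if another bottle or a thing round about is shifted by more than 30 mm (distance of any of bottle_teal, bottle_black, mixing_cup, carton, tape_roll from where it was at the start of the episode above 0.03 m).
It also fails if it takes over 64 s, if anything falls off the work surface, if the arm or the gripper's body presses on something with over 40 N, if the wrist force passes 120 N, or if a joint passes its speed limit or range.

### The arm

A 6-joint arm with a two-finger parallel gripper is mounted at the origin on a cart in front of the work surface, level with it; the furniture and walls round the work are solid. World frame = base frame: x ahead of the robot, y to its left, z up, the work surface at z = 0. Lengths are in m, angles in degrees, forces in N, time in s.
With the tool pointing down it reaches from about 0.4 to 0.825 m from the base axis. Payload 7 kg.
Tool frame: the origin (TCP) lies at the very end of the fingers, on their centre line; the grasp point (between the pads) lies hold_point_z behind it (hold_point_z is the distance from the TCP to the grasp point, in m); z points along the fingers, y is the line along which they close (so a half turn about z gives the same grasp; the last joint's range is limited). The gripper opens to 88 mm and grips with 3 to 60 N. Pads are 19 mm wide; open, the fingers measure 130 mm over their backs; the gripper's body (78 mm by 193 mm) begins 47 mm behind the grasp point.
Start: joints at [-55.056, 20.546, 0.682, 0, -70.136, -16.507], TCP at [0.213, -0.64, 0.227] pointing down, gripper open.
Joint ranges: [-176.03, 176.03], [-82.01, 121.73], [-58.28, 71.71], [-173.87, 95.51], [-174.79, -0.11], [-173.66, 173.66]. Speed limits (degrees/s): [136.94, 136.94, 172.46, 180, 180, 180].

### API

Orientations are given as [roll, pitch, yaw] about the fixed x, y, z axes, in that order (R = Rz(yaw) Ry(pitch) Rx(roll)).
In Python, from plant import get_obs, snapshot, close_job, hold_point_z gives the robot as it stands.
- The arm moves only by the tool play_rows, never from a script. Its argument "commands" is a list that holds one entry, the list of rows, each a list of 7 numbers: the shift along the tool's x, y, z in cm, then the turn, a rotation vector about the tool's x, y, z in degrees, then the opening, from 0 (shut) to 1 (fully open). In form: [[[x, y, z, ax, ay, az, fingers], ...]]. A call has 1 to 20 rows; each row is the pose to reach, as a shift and turn from the pose commanded when the call began, along the tool's axes at that moment; what a row does not reach only later rows make up. A row lasts 1/12 s, in which the tool goes at most 41.7 mm and 7.16 degrees, less where a joint would pass 70% of its speed; a pose out of reach is approached as far as the arm can. A call with a gripper value outside its range is refused whole. The fingers move at their own pace and stop on an object; the grip force is fixed at half the most. Time passes only in rows, so rows that repeat a pose let the fingers close. It gives the time, the measured TCP pose, the force, the opening and the grip force at its end, in the units of the state.
- get_obs(): the state, without advancing time (a new reading comes with each control period).
- snapshot(name): name is "side" or "top"; returns a dict with "frame" (400x640x3 uint8, red, green, blue), "camera_matrix" (3x3 intrinsics, pixels), "origin" and "attitude" of the camera in the world. Camera axes: x right, y down, z forward; pixel columns grow to the right and rows downward; lengths in m; the calibration is good to about 2 mm. A picture is of the moment at which its call begins. There is no depth.
- close_job(): hands the job in; it is judged then, once.
The state is a dict: "clock": time; "joint_pos": joint angles; "qvel": joint speeds; "tau": joint torques, N m; "tool_pos": TCP position; "orientation": TCP orientation; "force": force on the tool from outside, world axes, zero at the start; "moment": the same for the moment, N m; "opening": finger opening in m; "gripper_force": force on a finger pad.
Only numpy, scipy, OpenCV 4.12 (cv2) and the standard library are available. Lean on these libraries where they do the work, as an engineer would, in place of code of your own. Each camera call takes 0.05 s, during which the arm holds its last target. There are 200 camera calls.

## Working session

There is one attempt and no reset: what is moved stays moved. The work goes in short steps, Python scripts to look and compute and a tool call to move; the robot and the scene stay as the last step left them, time stands still between calls to the robot, and variables do not carry over. Pictures are saved under pics/ and viewed, at most 10 in all, crops included, and the job is handed in when it is done.

Besides the shell and the picture viewer there is one more tool, called after ">>>" as name(argument=value, ...), one argument or row to a line, values as JSON. play_rows: Moves the arm, as the interface text tells. Its arguments: {"type":"object","properties":{"commands":{"type":"array","items":{"type":"array","items":{"type":"array","items":{"type":"number"}}}}},"required":["commands"]}

```bash
mkdir -p pics; ls; python3 - <<'E'
from plant import *
import cv2
print(get_obs(), hold_point_z)
for n in("side","top"):
    s=snapshot(n); cv2.imwrite(f"pics/{n}0.png",s["frame"][:,:,::-1]); print(n,s["camera_matrix"],s["origin"],s["attitude"])
E
```

```text
pics
{'clock': 0.0, 'joint_pos': array([-5.50559704e+01,  2.05920528e+01,  6.34282182e-01, -1.81644815e-02,
       -7.01345806e+01, -1.65078345e+01]), 'qvel': array([ 0.05714403,  0.00361177,  0.03749377, -0.09266361, -0.00149329,
       -0.0367028 ]), 'tau': array([-4.81436982e-04, -5.82714915e+01,  2.93051952e+01,  6.99681357e+00,
        6.84410290e-03, -1.57301256e-04]), 'tool_pos': array([ 0.21329616, -0.63991633,  0.22562571]), 'orientation': array([ 1.79906603e+02, -9.87168903e-03, -1.61569983e+02]), 'force': array([ 0.07049729, -0.02520315, -0.39014213]), 'moment': array([-0.02906251, -0.02873982,  0.05929562]), 'gripper_force': 0.0, 'opening': 0.08787615558794801} 0.0188
side [[412.2534455    0.         322.59859294]
 [  0.         412.2534455  194.68467039]
 [  0.           0.           1.        ]] [0.19784564 0.8749323  0.78794692] [-126.70014079    0.82515488 -157.81859417]
top [[492.85402216   0.         314.92349792]
 [  0.         492.85402216 209.70554248]
 [  0.           0.           1.        ]] [0.44226573 0.12265965 1.42896811] [-1.77163834e+02  1.42497154e-02 -8.90859835e+01]
```

View pics/side0.png

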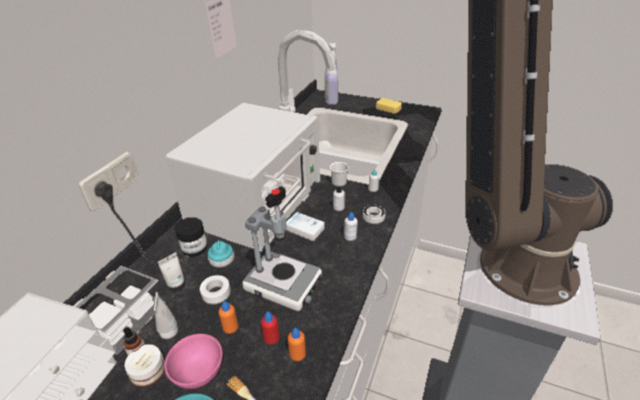

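View pics/top0.png

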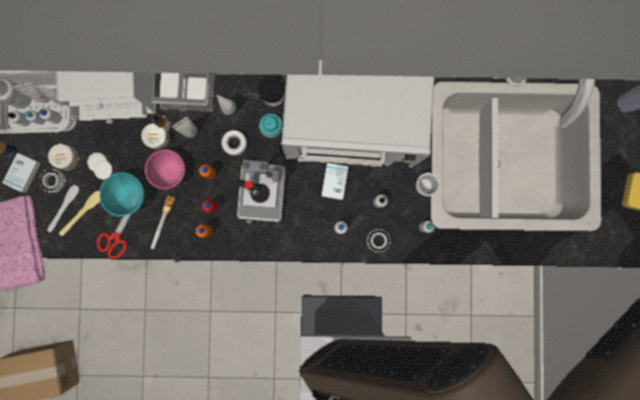

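The side view shows the shaker at about (283,275) and the blue-capped bottle at (350,227). In the top view they are at (260,190) and (341,227). The knob has a red mark near (250,185). I'll zoom in on both.

```bash
cat > h.py <<'E'
import numpy as np, cv2
from scipy.spatial.transform import Rotation as R
from plant import *
def ray(s,u,v):
    d=np.linalg.inv(s["camera_matrix"])@[u,v,1]
    return np.array(s["origin"]),R.from_euler("xyz",s["attitude"],degrees=True).as_matrix()@d
def onz(s,u,v,z):
    o,d=ray(s,u,v); return o+d*(z-o[2])/d[2]
def proj(s,p):
    c=R.from_euler("xyz",s["attitude"],degrees=True).as_matrix().T@(np.array(p)-s["origin"]); q=s["camera_matrix"]@c; return q[:2]/q[2]
def tri(l):
    A=np.zeros((3,3));b=np.zeros(3)
    for o,d in l:
        d=d/np.linalg.norm(d);P=np.eye(3)-np.outer(d,d);A+=P;b+=P@o
    p=np.linalg.solve(A,b)
    return p,[np.linalg.norm(np.cross(p-o,d/np.linalg.norm(d))) for o,d in l]
E
python3 - <<'E'
import cv2,numpy as np
a=cv2.imread("pics/side0.png")[175:315,225:395]; b=cv2.imread("pics/top0.png")[150:250,225:355]
cv2.imwrite("pics/c1.png",cv2.resize(a,None,fx=4.2,fy=4.2,interpolation=cv2.INTER_CUBIC))
cv2.imwrite("pics/c2.png",cv2.resize(b,None,fx=6,fy=6,interpolation=cv2.INTER_CUBIC))
E
```

```text
(no output)
```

View pics/c1.png

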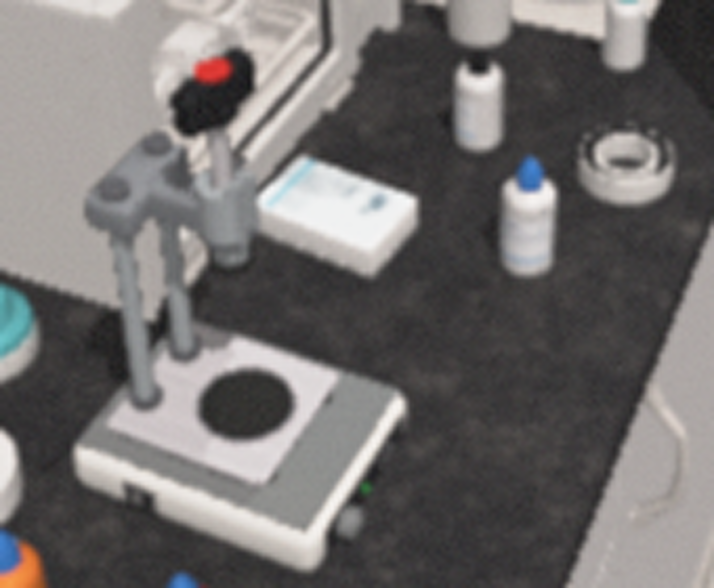

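View pics/c2.png

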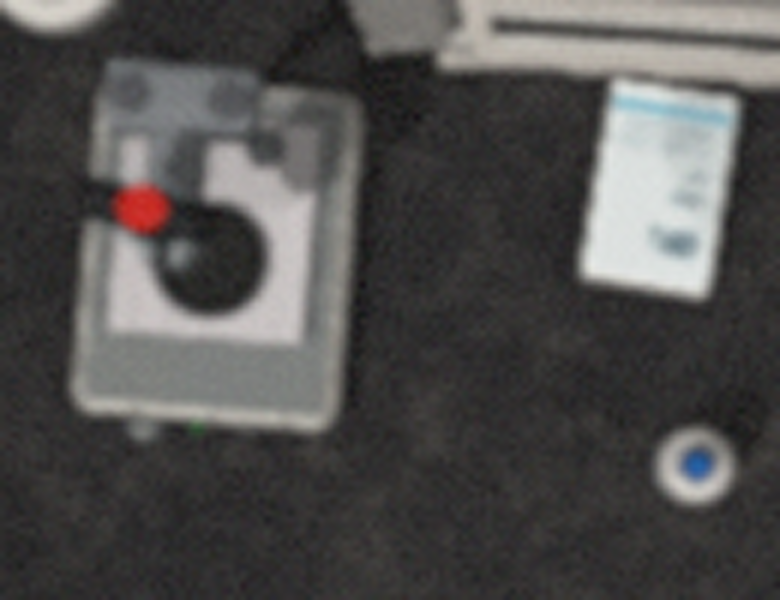

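The side crop shows the mat at (283.6,271.2) px and the clamp parked with its red dot at (275.5,191.7). In the top crop the mat is at (260.2,193.2), the blue cap at (341.3,227) and the red dot at (248.6,184.8). Now measuring.

```bash
cat > m.py <<'E'
from h import *
S=snapshot("side");T=snapshot("top")
def cent(s,box,f):
    x0,y0,x1,y1=box; k=8
    im=cv2.resize(s["frame"][y0:y1,x0:x1],None,fx=k,fy=k,interpolation=cv2.INTER_CUBIC).astype(int)
    m=f(im[...,0],im[...,1],im[...,2]).astype(np.uint8)
    n,l,st,c=cv2.connectedComponentsWithStats(m); i=1+np.argmax(st[1:,4])
    cc=(c[i]+.5)/k-.5+[x0,y0]
    cn=max(cv2.findContours((l==i).astype(np.uint8),0,1)[0],key=cv2.contourArea)
    return cc,st[i]/k,cn/k+[x0,y0]
blue=lambda r,g,b:(b>r+50)&(b>g+30)
red=lambda r,g,b:(r>130)&(g<90)
E
python3 - <<'E'
from m import *
dark=lambda r,g,b:(r+g+b<190)
for nm,f,bs,bt in(("cap",blue,(340,205,362,245),(330,218,352,238)),("red",red,(265,182,285,205),(240,175,260,195)),("mat",dark,(268,260,300,283),(244,180,272,206)),("body",lambda r,g,b:(r+g+b>360),(338,205,365,245),(328,214,354,240))):
    a=cent(S,bs,f);b=cent(T,bt,f); print(nm,a[:2],b[:2],tri([ray(S,*a[0]),ray(T,*b[0])]))
    for z in(.054,.066,.086):print('  z',z,onz(S,*a[0],z)[:2],onz(T,*b[0],z)[:2])
# shaker base corners from top crop (white rim at z .038)
for c in[(75,410),(335,432),(362,95),(103,60)]:
    print(onz(T,c[0]/6+225,c[1]/6+150,.038))
# arm columns tops (bolts) z .207
for c in[(130,93),(228,97)]: print('bolt',onz(T,c[0]/6+225,c[1]/6+150,.207))
for c in[(157,143),(115,187)]: print('boltS',onz(S,c[0]/4.2+225,c[1]/4.2+175,.207))
E
```

```text
cap (array([350.86250978, 216.08821373]), array([  8.25 ,   7.25 ,   6.25 ,   8.375, 319.625])) (array([340.79774845, 227.04684265]), array([  9.   ,   7.375,   4.5  ,   4.375, 120.75 ])) (array([0.46231332, 0.0519496 , 0.0720747 ]), [np.float64(0.0005514822175738063), np.float64(0.0005514822175739318)])
  z 0.054 [0.46845286 0.03099624] [0.46311229 0.05117903]
  z 0.066 [0.46402844 0.04479455] [0.46293035 0.05180288]
  z 0.086 [0.45665442 0.06779175] [0.46262712 0.05284262]
red (array([275.39181662, 191.38319409]), array([  6.125,   6.5  ,   8.875,   6.125, 291.75 ])) (array([248.11683142, 184.29084289]), array([  4.375,   5.875,   8.5  ,   7.875, 414.125])) (array([0.55459658, 0.279732  , 0.28680212]), [np.float64(0.0010423392550724005), np.float64(0.0010423392550723944)])
  z 0.054 [0.71879176 0.00287083] [0.57863815 0.31229176]
  z 0.066 [0.71027431 0.017129  ] [0.57744796 0.31063675]
  z 0.086 [0.69607857 0.04089261] [0.57546431 0.3078784 ]
mat (array([283.0252571 , 270.91759305]), array([   5.25 ,    4.125,   20.625,   14.75 , 1914.375])) (array([259.73487592, 191.97131788]), a
[... 437 characters left out ...]
5, 2115.375])) (array([339.97086688, 227.87503282]), array([  6.625,   7.875,  12.375,  12.   , 714.125])) (array([0.461147  , 0.0522721 , 0.03015775]), [np.float64(6.130804850901708e-05), np.float64(6.130804850914221e-05)])
  z 0.054 [0.45291923 0.07817379] [0.46076783 0.05345332]
  z 0.066 [0.44874879 0.09120076] [0.46060635 0.05405732]
  z 0.086 [0.44179805 0.11291237] [0.46033723 0.05506398]
[0.48329047 0.34228509 0.038     ]
[0.47489096 0.21975085 0.038     ]
[0.63448157 0.21006846 0.038     ]
[0.64918787 0.33296455 0.038     ]
bolt [0.61042872 0.29587187 0.207     ]
bolt [0.60940564 0.25511213 0.207     ]
boltS [0.6064224  0.25557029 0.207     ]
boltS [0.60905457 0.29591058 0.207     ]
```

```bash
cat > go.py <<'E'
from h import *
def ori(psi,e,flip=1):
    p,e=np.radians([psi,e]); z=np.array([np.cos(p)*np.cos(e),np.sin(p)*np.cos(e),-np.sin(e)])
    y=flip*np.array([-np.sin(p),np.cos(p),0]); return np.c_[np.cross(y,z),y,z]
def rel(grasp,M,back=0,show=True):
    "shift cm & rotvec deg from now so that the grasp point is at grasp, retracted by back"
    o=get_obs(); C=R.from_euler("xyz",o["orientation"],degrees=True).as_matrix()
    t=np.array(grasp)+M[:,2]*(hold_point_z-back)
    d=C.T@(t-o["tool_pos"])*100; r=R.from_matrix(C.T@M).as_rotvec(degrees=True)
    if show: print(np.round(d,2),np.round(r,1),"tcp target",np.round(t,3))
    return d,r
E
python3 - <<'E'
from go import *
for psi in(60,75):
  for f in(1,-1):
    print(psi,f); rel([.462,.052,.033],ori(psi,40,f),.1)
E
```

```text
60 1
[-40.82  53.65  14.13] [-18.1 -47.7 -38.9] tcp target [ 0.431 -0.002  0.085]
60 -1
[-40.82  53.65  14.13] [-59.4  22.5 127.5] tcp target [ 0.431 -0.002  0.085]
75 1
[-42.05  52.59  14.13] [-24.6 -45.7 -52.8] tcp target [ 0.446 -0.008  0.085]
75 -1
[-42.05  52.59  14.13] [-53.2  28.6 114.1] tcp target [ 0.446 -0.008  0.085]
```

>>> play_rows(
  commands=[
    [[-41, 53.5, 2, -20, -47, -43, 0.75], [-41, 53.5, 2, -20, -47, -43, 0.75], [-41, 53.5, 2, -20, -47, -43, 0.75], [-41, 53.5, 2, -20, -47, -43, 0.75], [-41, 53.5, 2, -20, -47, -43, 0.75], [-41, 53.5, 2, -20, -47, -43, 0.75], [-41, 53.5, 2, -20, -47, -43, 0.75], [-41, 53.5, 2, -20, -47, -43, 0.75], [-41, 53.5, 2, -20, -47, -43, 0.75], [-41, 53.5, 2, -20, -47, -43, 0.75], [-41, 53.5, 2, -20, -47, -43, 0.75], [-41, 53.5, 2, -20, -47, -43, 0.75], [-41, 53.5, 2, -20, -47, -43, 0.75], [-41, 53.5, 2, -20, -47, -43, 0.75], [-41, 53.5, 2, -20, -47, -43, 0.75], [-41, 53.5, 2, -20, -47, -43, 0.75], [-41, 53.5, 2, -20, -47, -43, 0.75], [-41, 53.5, 2, -20, -47, -43, 0.75], [-41, 53.5, 2, -20, -47, -43, 0.75], [-41, 53.5, 2, -20, -47, -43, 0.75]],
  ],
)

```text
clock: 1.87
tool_pos: [0.4331, -0.0037, 0.2065]
orientation: [179.9, 49.8, -115.6]
force: [-0.7, -0.8, 0.6]
opening: 0.0655
gripper_force: 0.0
```

```bash
python3 - <<'E'
from go import *
print(get_obs()["joint_pos"])
for psi in(55,65,75): print(psi);rel([.462,.052,.033],ori(psi,40),.1)
E
```

```text
[-24.18228715   4.47714403 -22.56146596 -53.37104432 -71.97421346
  20.49632336]
55
[9.17 0.81 7.94] [ 7.3 -0.2  6.1] tcp target [0.426 0.001 0.085]
65
[ 9.23 -0.27  7.87] [-0.4 -0.2 -0.4] tcp target [ 0.436 -0.004  0.085]
75
[ 9.16 -1.35  7.95] [-8.  -0.2 -6.8] tcp target [ 0.446 -0.008  0.085]
```

>>> play_rows(
  commands=[
    [[3, -0.1, 2.6, -0.4, -0.2, -0.4, 0.75], [6, -0.2, 5.2, -0.4, -0.2, -0.4, 0.75], [9.2, -0.3, 7.9, -0.4, -0.2, -0.4, 0.75], [9.2, -0.3, 7.9, -0.4, -0.2, -0.4, 0.75], [9.2, -0.3, 10, -0.4, -0.2, -0.4, 0.75], [9.2, -0.3, 12, -0.4, -0.2, -0.4, 0.75], [9.2, -0.3, 14, -0.4, -0.2, -0.4, 0.75], [9.2, -0.3, 16, -0.4, -0.2, -0.4, 0.75], [9.2, -0.3, 17, -0.4, -0.2, -0.4, 0.75], [9.2, -0.3, 17.9, -0.4, -0.2, -0.4, 0.75], [9.2, -0.3, 17.9, -0.4, -0.2, -0.4, 0.75], [9.2, -0.3, 17.9, -0.4, -0.2, -0.4, 0.75]],
  ],
)

```text
clock: 2.87
tool_pos: [0.4694, 0.0648, 0.0216]
orientation: [-179.9, 50.0, -114.9]
force: [-0.2, -1.1, -0.1]
opening: 0.0657
gripper_force: 0.0
```

```bash
python3 - <<'E'
from m import *
from go import *
rel([.462,.052,.033],ori(65,40))
a=S["frame"][190:250,310:390]; b=T["frame"][200:250,300:380]
im=np.vstack([cv2.resize(a,(640,300*640//400//1),interpolation=2)[:300*640//400],cv2.resize(b,(640,400),interpolation=2)])
cv2.imwrite("pics/pick.png",cv2.resize(im[:,:,::-1],None,fx=.65,fy=.65))
E
```

```text
[0.07 0.14 0.03] [-0.1 -0.   0.1] tcp target [0.468 0.065 0.021]
```

View pics/pick.png

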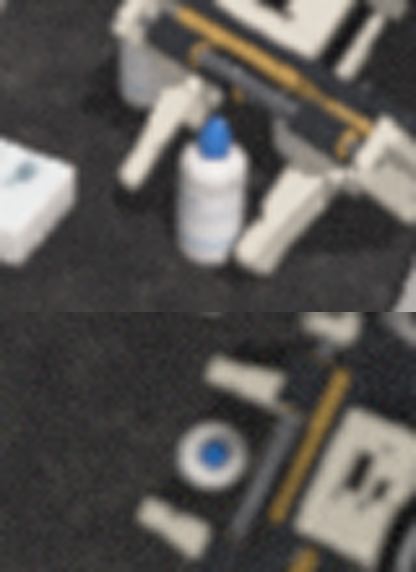

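The bottle sits centred between the fingers, about 17 mm behind the tips. Closing and lifting.

>>> play_rows(
  commands=[
    [[0, 0, 0, 0, 0, 0, 0.3], [0, 0, 0, 0, 0, 0, 0.2], [0, 0, 0, 0, 0, 0, 0.2], [0, 0, 0, 0, 0, 0, 0.2], [0, 0, 0, 0, 0, 0, 0.2], [0, 0, 0, 0, 0, 0, 0.2], [0, 0, 0, 0, 0, 0, 0.2], [-0.8, 0, -0.6, 0, 0, 0, 0.2], [-3, 0, -2.5, 0, 0, 0, 0.2], [-6, 0, -5, 0, 0, 0, 0.2], [-8.4, 0, -7.1, 0, 0, 0, 0.2], [-8.4, 0, -7.1, 0, 0, 0, 0.2], [-8.4, 0, -7.1, 0, 0, 0, 0.2]],
  ],
)

```text
clock: 4.05
tool_pos: [0.4697, 0.0651, 0.1329]
orientation: [-179.5, 50.0, -114.6]
force: [0.1, 0.1, -1.0]
opening: 0.0328
gripper_force: 30.0
```

```bash
python3 - <<'E'
from go import *
print(get_obs()["joint_pos"])
# pre-place: 12cm in front of mat, height +2cm
for psi in(10,20): print(psi);rel([.555,.280,.033+.054+.015],ori(psi,40),0);d=np.array([np.cos(np.radians(psi)),np.sin(np.radians(psi)),0]);rel(np.array([.555,.28,.105])-.14*d,ori(psi,40))
E
```

```text
[-15.74611472  11.34733917 -25.89660834 -60.0704095  -60.72589734
  26.21588635]
10
[-12.07   0.17  21.08] [42.   0.2 35.6] tcp target [0.569 0.283 0.09 ]
[-7.19 11.65 14.71] [42.   0.2 35.6] tcp target [0.431 0.258 0.093]
20
[-12.19   0.33  21.23] [34.3  0.1 29.2] tcp target [0.569 0.285 0.09 ]
[-6.11 10.24 13.43] [34.3  0.1 29.2] tcp target [0.437 0.237 0.093]
```

>>> play_rows(
  commands=[
    [[-6.1, 10.2, 13.4, 34.3, 0.1, 29.2, 0.2], [-6.1, 10.2, 13.4, 34.3, 0.1, 29.2, 0.2], [-6.1, 10.2, 13.4, 34.3, 0.1, 29.2, 0.2], [-6.1, 10.2, 13.4, 34.3, 0.1, 29.2, 0.2], [-6.1, 10.2, 13.4, 34.3, 0.1, 29.2, 0.2], [-6.1, 10.2, 13.4, 34.3, 0.1, 29.2, 0.2], [-6.1, 10.2, 13.4, 34.3, 0.1, 29.2, 0.2], [-6.1, 10.2, 13.4, 34.3, 0.1, 29.2, 0.2], [-6.1, 10.2, 13.4, 34.3, 0.1, 29.2, 0.2], [-6.1, 10.2, 13.4, 34.3, 0.1, 29.2, 0.2], [-6.1, 10.2, 13.4, 34.3, 0.1, 29.2, 0.2], [-6.1, 10.2, 13.4, 34.3, 0.1, 29.2, 0.2]],
  ],
)

```text
clock: 5.05
tool_pos: [0.4363, 0.2365, 0.0906]
orientation: [179.6, 49.7, -160.2]
force: [-0.1, -0.9, -0.5]
opening: 0.0324
gripper_force: 30.0
```

```bash
cat > p.py <<'E'
from m import *
from go import *
k=4
a=S["frame"][165:310,225:375]; b=T["frame"][150:260,225:355]
cv2.imwrite("pics/N.png",np.hstack([cv2.resize(a,None,fx=2.8,fy=2.8,interpolation=2),cv2.resize(b,(390,406),interpolation=2)])[:,:,::-1])
E
python3 - <<'E'
from p import *
import os; os.rename("pics/N.png","pics/n1.png")
print(get_obs()["joint_pos"])
rel([.555,.280,.033+.054+.015],ori(20,40))
a=cent(S,(225,165,375,310),blue);b=cent(T,(225,150,355,260),blue);print(a[:2],b[:2],tri([ray(S,*a[0]),ray(T,*b[0])]))
o=get_obs();C=R.from_euler("xyz",o["orientation"],degrees=True).as_matrix();print("grasp pt",o["tool_pos"]-C[:,2]*hold_point_z)
# mat ellipse in side view
E
```

```text
[   0.27438812    3.18165283  -54.58695469 -135.24714958  -21.72317041
   60.26128715]
[-8.97 -0.   10.8 ] [ 0.2 -0.2 -0.1] tcp target [0.569 0.285 0.09 ]
(array([342.54123531, 244.34394236]), array([114.5  ,  74.5  ,   7.125,  10.   , 446.75 ])) (array([272.4793666 , 241.41746641]), array([ 45.75 ,  89.625,   4.5  ,   4.75 , 130.25 ])) (array([0.42124911, 0.23320406, 0.1418876 ]), [np.float64(0.0002713886509862134), np.float64(0.0002713886509861453)])
grasp pt [0.42317705 0.2318488  0.10335091]
```

View pics/n1.png

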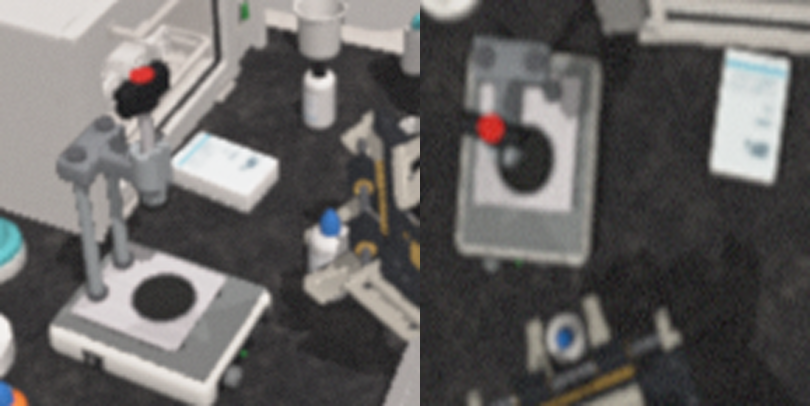

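```bash
python3 - <<'E'
from go import *
rel([.4232,.2318,.092],ori(20,40))
rel([.556,.279,.092],ori(20,40))
rel([.556,.279,.0872],ori(20,40))
E
```

```text
[ 0.86 -0.02  0.73] [ 0.2 -0.2 -0.1] tcp target [0.437 0.237 0.08 ]
[-8.24 -0.13 11.5 ] [ 0.2 -0.2 -0.1] tcp target [0.57  0.284 0.08 ]
[-7.87 -0.13 11.81] [ 0.2 -0.2 -0.1] tcp target [0.57  0.284 0.075]
```

>>> play_rows(
  commands=[
    [[0.86, 0, 0.73, 0.2, -0.2, -0.1, 0.2], [0.86, 0, 0.73, 0.2, -0.2, -0.1, 0.2], [-0.4, 0, 2.3, 0.2, -0.2, -0.1, 0.2], [-1.8, 0, 3.9, 0.2, -0.2, -0.1, 0.2], [-3.1, -0.1, 5.4, 0.2, -0.2, -0.1, 0.2], [-4.4, -0.1, 7, 0.2, -0.2, -0.1, 0.2], [-5.7, -0.1, 8.5, 0.2, -0.2, -0.1, 0.2], [-7, -0.1, 10, 0.2, -0.2, -0.1, 0.2], [-7.8, -0.1, 11, 0.2, -0.2, -0.1, 0.2], [-8.2, -0.1, 11.5, 0.2, -0.2, -0.1, 0.2], [-8.2, -0.1, 11.5, 0.2, -0.2, -0.1, 0.2], [-8.2, -0.1, 11.5, 0.2, -0.2, -0.1, 0.2]],
  ],
)

```text
clock: 6.15
tool_pos: [0.5679, 0.284, 0.0792]
orientation: [179.9, 49.9, -160.1]
force: [-0.6, -0.3, -1.3]
opening: 0.0329
gripper_force: 30.0
```

```bash
python3 - <<'E'
from p import *
import os; os.rename("pics/N.png","pics/n2.png")
o=get_obs();print(o["joint_pos"]);C=R.from_euler("xyz",o["orientation"],degrees=True).as_matrix();print("grasp pt",o["tool_pos"]-C[:,2]*hold_point_z,o["force"])
a=cent(S,(265,225,320,290),blue);print(a[:2],onz(S,*a[0],.054+.076))
print("proj expected cap",proj(S,[.555,.28,.13]))
rel([.556,.279,.0868],ori(20,40))
E
```

```text
[   4.44278029   16.26770277  -43.94282283 -147.42769334  -22.31682118
   69.47936806]
grasp pt [0.55417366 0.27883857 0.09137042] [-0.21412172 -0.01244071 -0.70877158]
(array([281.39322022, 247.08218786]), array([ 13.125,  17.625,   7.5  ,   9.625, 436.5  ])) [0.55216307 0.28056845 0.13      ]
proj expected cap [280.39652473 246.60514117]
[ 0.23 -0.05  0.43] [-0.  -0.1 -0.1] tcp target [0.57  0.284 0.075]
```

View pics/n2.png

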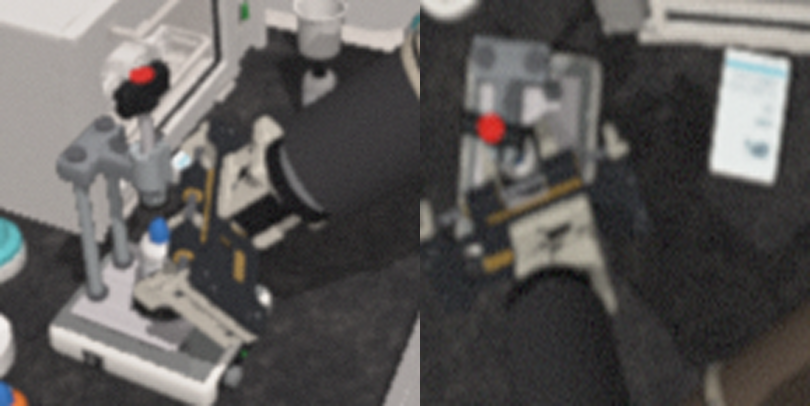

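>>> play_rows(
  commands=[
    [[0.05, 0, 0.15, 0, 0, 0, 0.2], [0.1, 0, 0.25, 0, 0, 0, 0.2], [0.15, 0, 0.32, 0, 0, 0, 0.2], [0.2, 0, 0.4, 0, 0, 0, 0.2], [0.2, 0, 0.4, 0, 0, 0, 0.2], [0.2, 0, 0.4, 0, 0, 0, 0.2]],
  ],
)

```text
clock: 6.75
tool_pos: [0.5706, 0.2843, 0.0753]
orientation: [179.9, 50.0, -160.2]
force: [0.5, -0.0, -1.5]
opening: 0.0333
gripper_force: 30.0
```

>>> play_rows(
  commands=[
    [[0.04, 0, 0.04, 0, 0, 0, 0.2], [0.07, 0, 0.05, 0, 0, 0, 0.2], [0.07, 0, 0.05, 0, 0, 0, 0.2], [0.07, 0, 0.05, 0, 0, 0, 0.39], [0.07, 0, 0.05, 0, 0, 0, 0.41], [0.07, 0, 0.05, 0, 0, 0, 0.44], [0.07, 0, 0.05, 0, 0, 0, 0.5], [0.07, 0, 0.05, 0, 0, 0, 0.57], [0.07, 0, 0.05, 0, 0, 0, 0.57], [0.07, 0, 0.05, 0, 0, 0, 0.57]],
  ],
)

```text
clock: 7.58
tool_pos: [0.5706, 0.2845, 0.0747]
orientation: [180.0, 50.0, -160.2]
force: [-0.0, 0.6, -0.3]
opening: 0.0494
gripper_force: 0.0
```

```bash
python3 - <<'E'
from m import *
from go import *
print(get_obs()["joint_pos"],get_obs()["force"])
a=cent(S,(265,225,320,290),blue);print(a[:2],onz(S,*a[0],.054+.076))
E
```

```text
[   4.09589351   17.31285249  -44.44545809 -148.81747451  -23.77076679
   71.29672369] [-0.37006002  0.50124041 -0.48248542]
(array([280.19532382, 248.14240438]), array([ 12.125,  18.625,   7.375,   9.625, 431.375])) [0.55314982 0.28466256 0.13      ]
```

>>> play_rows(
  commands=[
    [[0.65, 0, -0.77, 0, 0, 0, 0.57], [1.3, 0, -1.54, 0, 0, 0, 0.57], [2.6, 0, -3, 0, 0, 0, 0.57], [4, 0, -4.7, 0, 0, 0, 0.57], [6, 0, -7, 0, 0, 0, 0.57], [8, 0, -9.4, 0, 0, 0, 0.57], [10, 0, -11.8, 0, 0, 0, 0.57], [10, 0, -11.8, 0, 0, 0, 0.57]],
  ],
)

```text
clock: 8.35
tool_pos: [0.4253, 0.2284, 0.0806]
orientation: [180.0, 49.8, -159.9]
force: [1.0, 0.4, 1.1]
opening: 0.0499
gripper_force: 0.0
```

```bash
python3 - <<'E'
from p import *
import os; os.rename("pics/N.png","pics/n3.png")
print(get_obs()["joint_pos"])
a=cent(S,(265,225,320,290),blue);print(a[:2],onz(S,*a[0],.054+.073)); b=cent(T,(240,175,280,205),blue);print(b[:2],tri([ray(S,*a[0]),ray(T,*b[0])]))
a=cent(S,(265,225,305,285),lambda r,g,b:(r+g+b>430))
cv2.imwrite("pics/c3.png",cv2.resize(S["frame"][180:285,245:320,::-1],None,fx=5.6,fy=5.6,interpolation=2))
E
```

```text
[  -4.13185761    5.5681631   -58.27230149 -137.36022321  -27.64604843
   66.87201747]
(array([280.26648163, 247.92334841]), array([ 12.   ,  18.5  ,   7.375,   9.75 , 456.   ])) [0.55494285 0.28127065 0.127     ]Traceback (most recent call last):
  File "<stdin>", line 4, in <module>
  File "m.py", line 7, in cent
    n,l,st,c=cv2.connectedComponentsWithStats(m); i=1+np.argmax(st[1:,4])
                                                      ~~~~~~~~~^^^^^^^^^^
    return _wrapfunc(a, 'argmax', axis=axis, out=out, **kwds)
    return bound(*args, **kwds)
ValueError: attempt to get argmax of an empty sequence
```

```bash
python3 - <<'E'
from m import *
cv2.imwrite("pics/c3.png",cv2.resize(S["frame"][180:300,245:320,::-1],None,fx=5,fy=5,interpolation=2))
dk=lambda r,g,b:(r+g+b<190)
a=cent(S,(262,183,290,210),lambda r,g,b:(r+g+b<190)|((r>120)&(g<90)))
print(a[:2]); rc=cv2.minAreaRect(a[2].astype(np.float32)); bx=cv2.boxPoints(rc); print(rc,bx)
c=a[0]; m=cv2.fitLine(a[2].astype(np.float32),2,0,.01,.01).ravel();print(m)
p=onz(S,*(m[2:]-8*m[:2]),.276);q=onz(S,*(m[2:]+8*m[:2]),.276);print(p,q,np.degrees(np.arctan2(*(q-p)[1::-1])),onz(S,*c,.276))
E
```

```text
(array([275.39140008, 196.86495435]), array([   4.125,    4.25 ,   19.   ,   19.875, 1930.25 ]))
((275.8702392578125, 197.26806640625), (13.821542739868164, 23.506351470947266), 38.904136657714844) [[263.11105 202.07426]
 [277.8735  183.78166]
 [288.62943 192.46187]
 [273.86697 210.75447]]
[  0.6719159   -0.74062747 275.88364    196.14638   ]
[0.55346889 0.30308586 0.276     ] [0.55153388 0.2584676  0.276     ] -92.4832536193173 [0.55232751 0.28377824 0.276     ]
```

View pics/c3.png

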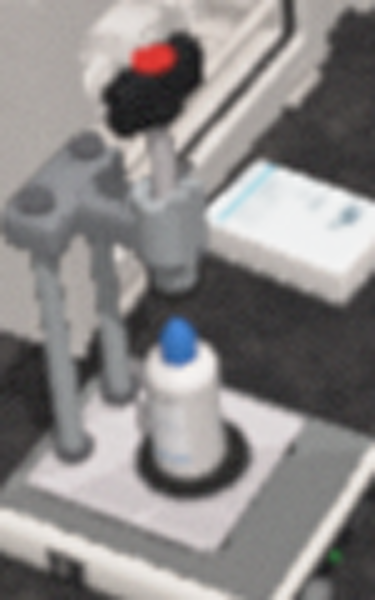

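```bash
python3 - <<'E'
from m import *
from go import *
p=onz(S,110/5+245,90/5+180,.29);q=onz(S,190/5+245,35/5+180,.29);print(p,q,np.degrees(np.arctan2(*(p-q)[1::-1])))
p=onz(S,130/5+245,135/5+180,.262);q=onz(S,198/5+245,85/5+180,.262);print(p,q,np.degrees(np.arctan2(*(p-q)[1::-1])))
# top view wing: dark/red pixels over base left part
f=T["frame"][170:200,232:265].astype(int).sum(2)
print(f[6:24])
rel([.43,.22,.42],ori(75,90)); rel([.5545,.28,.36],ori(75,90))
E
```

```text
[0.55663527 0.30939753 0.29      ] [0.54362237 0.26382655 0.29      ] 74.06318752790118
[0.55441531 0.30182721 0.262     ] [0.5434985  0.26098037 0.262     ] 75.03673816367534
[[142 148 149 158 170 170 171 212 315 384 390 359 389 492 570 594 563 487
  405 369 340 281 269 277 250 249 295 414 530 580 600 622 593]
 [140 149 159 147 148 164 162 231 327 392 379 366 396 475 554 579 568 492
  412 375 327 276 260 260 263 250 299 434 535 589 604 606 607]
 [162 149 164 157 141 144 147 217 321 367 371 348 392 483 542 561 545 475
  396 368 333 275 257 258 255 251 289 431 537 588 605 605 590]
 [164 157 149 139 143 145 131 160 239 277 285 303 360 443 517 530 498 439
  371 359 335 285 264 245 253 259 301 432 545 586 613 598 552]
 [131 153 158 134 146 136 119 117 146 167 186 204 251 364 422 452 439 386
  345 340 319 303 277 259 262 252 323 457 570 595 587 566 502]
 [145 134 133 149 140 125 124 107 117 116 123 131 185 258 334 367 359 338
  309 286 284 296 289 278 267 250 333 493 569 583 538 491 443]
 [137 129 142 123 157 159 144 121 124 125 121 126 188 250 282 309 300 307
  288 263 230 219 249 270 25
[... 990 characters left out ...]
40]
 [123 149 133 103 131 158 253 392 426 404 366 412 507 570 539 469 412 348
  264 186 179 267 316 321 284 204 162 265 409 488 472 363 263]
 [134 123 134 137 122 131 265 420 456 400 377 423 523 574 561 521 487 440
  322 240 219 327 406 402 324 266 244 350 472 543 501 407 294]
 [122 127 141 129 119 149 275 433 460 400 368 423 517 554 562 547 510 450
  346 251 259 354 420 407 324 287 333 443 544 571 496 390 292]
 [146 125 139 140 119 158 292 428 462 399 376 426 504 552 557 549 521 440
  341 249 279 358 418 377 355 398 465 548 585 568 464 373 293]]
[-24.56  -0.94 -20.95] [-23.5  45.8 -51.5] tcp target [0.43  0.22  0.401]
[-28.9    0.4   -6.58] [-23.5  45.8 -51.5] tcp target [0.554 0.28  0.341]
```

>>> play_rows(
  commands=[
    [[-3, 0, -5, 0, 0, 0, 0.7], [-8, 0, -9, 0, 0, 0, 0.7], [-24.5, -1, -21, -23.5, 45.8, -51.5, 0.7], [-24.5, -1, -21, -23.5, 45.8, -51.5, 0.7], [-24.5, -1, -21, -23.5, 45.8, -51.5, 0.7], [-24.5, -1, -21, -23.5, 45.8, -51.5, 0.7], [-24.5, -1, -21, -23.5, 45.8, -51.5, 0.7], [-24.5, -1, -21, -23.5, 45.8, -51.5, 0.7], [-24.5, -1, -21, -23.5, 45.8, -51.5, 0.7], [-24.5, -1, -21, -23.5, 45.8, -51.5, 0.7], [-24.5, -1, -21, -23.5, 45.8, -51.5, 0.7], [-24.5, -1, -21, -23.5, 45.8, -51.5, 0.7], [-24.5, -1, -21, -23.5, 45.8, -51.5, 0.7], [-24.5, -1, -21, -23.5, 45.8, -51.5, 0.7], [-24.5, -1, -21, -23.5, 45.8, -51.5, 0.7], [-24.5, -1, -21, -23.5, 45.8, -51.5, 0.7]],
  ],
)

```text
clock: 9.98
tool_pos: [0.4158, 0.2047, 0.1616]
orientation: [-177.9, 21.6, -118.7]
force: [1.2, 2.2, -1.4]
opening: 0.0611
gripper_force: 0.0
```

```bash
python3 - <<'E'
from go import *
print(get_obs()["joint_pos"])
rel([.5545,.28,.36],ori(75,90));rel([.5545,.28,.281],ori(75,90))
E
```

```text
[ 48.14862422  -7.30292608 -42.77858252  -4.97191835 -33.11227978
 -73.58342846]
[-18.94  -8.99 -11.5 ] [ -4.7  21.2 -13.9] tcp target [0.554 0.28  0.341]
[-16.03  -8.71  -4.15] [ -4.7  21.2 -13.9] tcp target [0.554 0.28  0.262]
```

```bash
python3 - <<'E'
from go import *
rel([.43,.22,.40],ori(75,90))
E
```

```text
[ -9.96  -1.24 -19.64] [ -4.7  21.2 -13.9] tcp target [0.43  0.22  0.381]
```

>>> play_rows(
  commands=[
    [[-10, -1.2, -19.6, -4.7, 21.2, -13.9, 0.7], [-10, -1.2, -19.6, -4.7, 21.2, -13.9, 0.7], [-10, -1.2, -19.6, -4.7, 21.2, -13.9, 0.7], [-10, -1.2, -19.6, -4.7, 21.2, -13.9, 0.7], [-10, -1.2, -19.6, -4.7, 21.2, -13.9, 0.7], [-10, -1.2, -19.6, -4.7, 21.2, -13.9, 0.7], [-10, -1.2, -19.6, -4.7, 21.2, -13.9, 0.7], [-10, -1.2, -19.6, -4.7, 21.2, -13.9, 0.7], [-19, -9, -11.5, -4.7, 21.2, -13.9, 0.6], [-19, -9, -11.5, -4.7, 21.2, -13.9, 0.6], [-19, -9, -11.5, -4.7, 21.2, -13.9, 0.6], [-19, -9, -11.5, -4.7, 21.2, -13.9, 0.6], [-19, -9, -11.5, -4.7, 21.2, -13.9, 0.6], [-19, -9, -11.5, -4.7, 21.2, -13.9, 0.6], [-19, -9, -11.5, -4.7, 21.2, -13.9, 0.6]],
  ],
)

```text
clock: 11.23
tool_pos: [0.5558, 0.2808, 0.342]
orientation: [-180.0, 0.4, -105.2]
force: [-0.4, 0.5, -0.8]
opening: 0.0526
gripper_force: 0.0
```

```bash
python3 - <<'E'
from go import *
print(get_obs()["joint_pos"],get_obs()["force"])
rel([.5545,.28,.281],ori(75,90))
S=snapshot("side")
cv2.imwrite("pics/c4.png",cv2.resize(S["frame"][130:290,210:350,::-1],None,fx=3.7,fy=3.7,interpolation=2))
E
```

```text
[ 44.62295974  12.64138887   4.56047354  -0.18822032 -81.58336126
 -59.76334153] [-0.40126037  0.45261215 -0.81810886]
[0.16 0.1  7.98] [-0.   0.4 -0.2] tcp target [0.554 0.28  0.262]
```

View pics/c4.png

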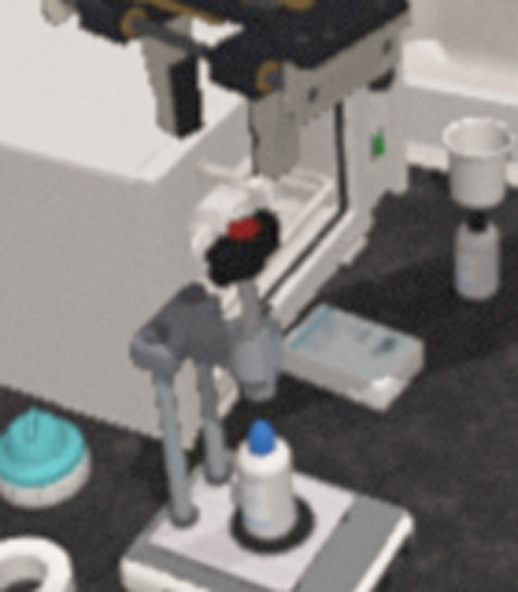

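>>> play_rows(
  commands=[
    [[0.1, 0.1, 3, 0, 0.4, -0.2, 0.6], [0.15, 0.1, 5, 0, 0.4, -0.2, 0.6], [0.15, 0.1, 7, 0, 0.4, -0.2, 0.5], [0.15, 0.1, 8, 0, 0.4, -0.2, 0.4], [0.15, 0.1, 8, 0, 0.4, -0.2, 0.3], [0.15, 0.1, 8, 0, 0.4, -0.2, 0.25], [0.15, 0.1, 8, 0, 0.4, -0.2, 0.2], [0.15, 0.1, 8, 0, 0.4, -0.2, 0.15], [0.15, 0.1, 8, 0, 0.4, -0.2, 0.1], [0.15, 0.1, 8, 0, 0.4, -0.2, 0.05], [0.15, 0.1, 8, 0, 0.4, -0.2, 0.0], [0.15, 0.1, 8, 0, 0.4, -0.2, 0.0], [0.15, 0.1, 8, 0, 0.4, -0.2, 0.0]],
  ],
)

```text
clock: 12.37
tool_pos: [0.5559, 0.2812, 0.2653]
orientation: [-179.8, 0.2, -104.9]
force: [-3.1, 0.8, 6.6]
opening: 0.0157
gripper_force: 30.0
```

```bash
python3 - <<'E'
from go import *
o=get_obs();print(o["joint_pos"],o["force"],o["moment"],o["opening"])
E
```

```text
[ 4.47948729e+01  1.42562353e+01 -3.15351425e+00  5.13581167e-02
 -7.22740886e+01 -5.97579979e+01] [-3.1134493   0.80332419  6.64494705] [0.56628071 1.38773577 0.02918565] 0.01566159556893042
```

>>> play_rows(
  commands=[
    [[0, 0, -0.1, 0, 0, 0, 0.0], [0, 0, -0.2, 0, 0, 0, 0.0], [0, 0, -0.3, 0, 0, 0, 0.0], [0, 0, -0.4, 0, 0, 0, 0.0], [0, 0, -0.4, 0, 0, 0, 0.0]],
  ],
)

```text
clock: 12.78
tool_pos: [0.5556, 0.2811, 0.2664]
orientation: [-179.9, 0.1, -105.0]
force: [3.3, 4.9, -10.3]
opening: 0.0156
gripper_force: 30.0
```

>>> play_rows(
  commands=[
    [[0, 0, -0.1, 0, 0, 0, 0.0], [0, 0, -0.2, 0, 0, 0, 0.0], [0, 0, -0.3, 0, 0, 0, 0.0], [0, 0, -0.4, 0, 0, 0, 0.0], [0, 0, -0.5, 0, 0, 0, 0.0], [0, 0, -0.6, 0, 0, 0, 0.0], [0, 0, -0.6, 0, 0, 0, 0.0]],
  ],
)

```text
clock: 13.37
tool_pos: [0.5556, 0.2811, 0.2722]
orientation: [-179.9, 0.1, -105.0]
force: [3.7, 3.2, -10.5]
opening: 0.016
gripper_force: 30.0
```

```bash
python3 - <<'E'
from go import *
o=get_obs();print(o["joint_pos"],o["force"],o["moment"],o["opening"],o["tool_pos"])
S=snapshot("side")
cv2.imwrite("pics/c5.png",cv2.resize(S["frame"][150:280,220:330,::-1],None,fx=4.6,fy=4.6,interpolation=2))
E
```

```text
[ 4.47772676e+01  1.41498018e+01 -2.37714106e+00 -4.51584425e-03
 -7.33417389e+01 -5.97588188e+01] [  3.67107579   3.15117225 -10.49601907] [ 1.51956508 -1.42236439  0.03528767] 0.016007990326333883 [0.5555722  0.28111181 0.27221437]
```

View pics/c5.png

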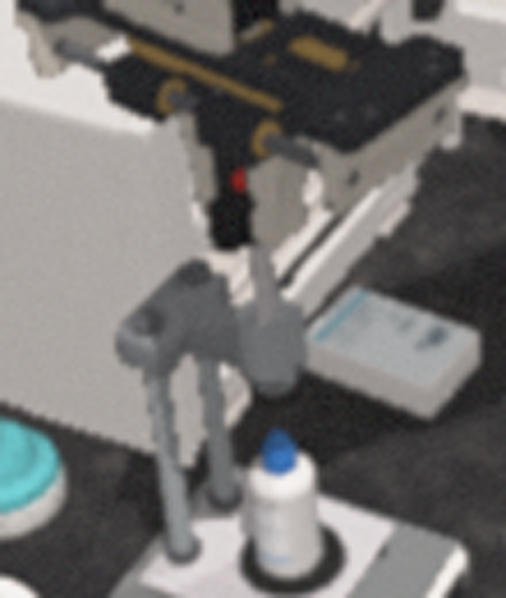

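>>> play_rows(
  commands=[
    [[0, 0, 0, 0, 0, 4, 0], [0, 0, 0, 0, 0, 8, 0], [0, 0, 0, 0, 0, 12, 0], [0, 0, 0, 0, 0, 16, 0], [0, 0, 0, 0, 0, 20, 0], [0, 0, 0, 0, 0, 24, 0], [0, 0, 0, 0, 0, 28, 0], [0, 0, 0, 0, 0, 32, 0], [0, 0, 0, 0, 0, 36, 0], [0, 0, 0, 0, 0, 40, 0], [0, 0, 0, 0, 0, 40, 0]],
  ],
)

```text
clock: 14.33
tool_pos: [0.5571, 0.28, 0.2727]
orientation: [-179.9, 0.2, -145.3]
force: [10.7, -0.9, -12.0]
opening: 0.0155
gripper_force: 30.0
```

>>> play_rows(
  commands=[
    [[-0.1, -0.13, 0, 0, 0, 0, 0], [-0.1, -0.13, 0, 0, 0, 4, 0], [-0.1, -0.13, 0, 0, 0, 8, 0], [-0.1, -0.13, 0, 0, 0, 12, 0], [-0.1, -0.13, 0, 0, 0, 16, 0], [-0.1, -0.13, 0, 0, 0, 20, 0], [-0.1, -0.13, 0, 0, 0, 24, 0], [-0.1, -0.13, 0, 0, 0, 28, 0], [-0.1, -0.13, 0, 0, 0, 28, 0]],
  ],
)

```text
clock: 15.08
tool_pos: [0.5578, 0.2787, 0.2723]
orientation: [-179.9, 0.1, -173.3]
force: [7.9, -3.1, -11.2]
opening: 0.0159
gripper_force: 30.0
```

>>> play_rows(
  commands=[
    [[-0.1, -0.09, 0, 0, 0, 0, 0], [-0.1, -0.09, 0, 0, 0, 4, 0], [-0.1, -0.09, 0, 0, 0, 8, 0], [-0.1, -0.09, 0, 0, 0, 10.2, 0], [-0.1, -0.09, 0, 0, 0, 10.2, 0], [-0.1, -0.09, 0, 0, 0, 10.2, 0]],
  ],
)

```text
clock: 15.58
tool_pos: [0.558, 0.2781, 0.2724]
orientation: [-179.9, 0.0, 176.9]
force: [4.8, -3.5, -11.5]
opening: 0.0158
gripper_force: 30.0
```

```bash
python3 - <<'E'
from go import *
o=get_obs();print(o["joint_pos"],o["force"],o["moment"],o["opening"],o["tool_pos"])
S=snapshot("side")
cv2.imwrite("pics/c6.png",cv2.resize(S["frame"][150:280,220:330,::-1],None,fx=4.6,fy=4.6,interpolation=2))
E
```

```text
[ 4.44561840e+01  1.42903066e+01 -2.19967411e+00  7.73749059e-02
 -7.35228916e+01 -1.37604813e+02] [  4.80451905  -3.46752352 -11.45965381] [-1.34768891 -1.69955648  0.05762755] 0.01580631479572162 [0.55795952 0.27807367 0.2724009 ]
```

View pics/c6.png

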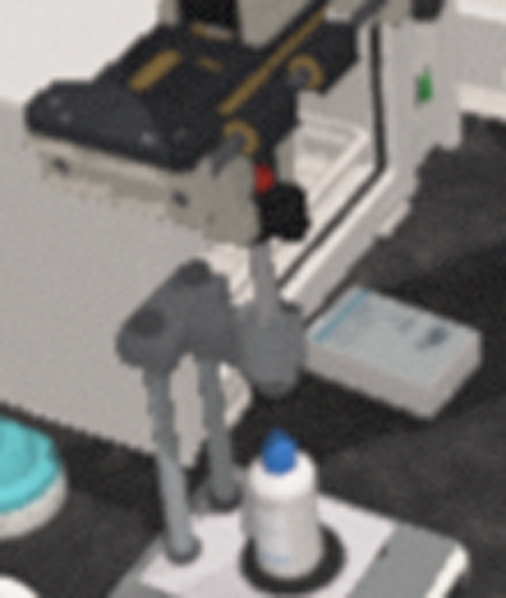

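The wing now lies along the shaker's x axis with the clamp raised and the bottle still upright. Easing down and checking that the pin enters the slot.

>>> play_rows(
  commands=[
    [[0, 0, 0.15, 0, 0, 0, 0], [0, 0, 0.3, 0, 0, 0, 0], [0, 0, 0.45, 0, 0, 0, 0], [0, 0, 0.6, 0, 0, 0, 0], [0, 0, 0.75, 0, 0, 0, 0], [0, 0, 0.85, 0, 0, 0, 0], [0, 0, 0.95, 0, 0, 0, 0], [0, 0, 0.95, 0, 0, 0, 0]],
  ],
)

```text
clock: 16.3
tool_pos: [0.5579, 0.2781, 0.2631]
orientation: [-180.0, 0.1, 176.9]
force: [3.2, -4.2, -11.5]
opening: 0.0157
gripper_force: 30.0
```

>>> play_rows(
  commands=[
    [[0, 0, 0.15, 0, 0, 0, 0], [0, 0, 0.3, 0, 0, 0, 0], [0, 0, 0.45, 0, 0, 0, 0], [0, 0, 0.6, 0, 0, 0, 0], [0, 0, 0.75, 0, 0, 0, 0], [0, 0, 0.9, 0, 0, 0, 0], [0, 0, 1.0, 0, 0, 0, 0], [0, 0, 1.1, 0, 0, 0, 0], [0, 0, 1.1, 0, 0, 0, 0]],
  ],
)

```text
clock: 17.05
tool_pos: [0.558, 0.2781, 0.2522]
orientation: [-180.0, 0.1, 176.9]
force: [3.5, -4.0, -10.1]
opening: 0.0159
gripper_force: 30.0
```

>>> play_rows(
  commands=[
    [[0, 0, 0.05, 0, 0, 0, 0], [0, 0, 0.1, 0, 0, 0, 0], [0, 0, 0.15, 0, 0, 0, 0], [0, 0, 0.2, 0, 0, 0, 0], [0, 0, 0.25, 0, 0, 0, 0], [0, 0, 0.3, 0, 0, 0, 0], [0, 0, 0.3, 0, 0, 0, 0]],
  ],
)

```text
clock: 17.63
tool_pos: [0.558, 0.2781, 0.2493]
orientation: [-180.0, 0.1, 176.9]
force: [4.4, -4.4, -10.7]
opening: 0.0155
gripper_force: 30.0
```

>>> play_rows(
  commands=[
    [[0, 0, 0.05, 0, 0, 0, 0], [0, 0, 0.1, 0, 0, 0, 0], [0, 0, 0.15, 0, 0, 0, 0], [0, 0, 0.2, 0, 0, 0, 0], [0, 0, 0.2, 0, 0, 0, 0]],
  ],
)

```text
clock: 18.05
tool_pos: [0.558, 0.2781, 0.2473]
orientation: [-180.0, 0.1, 176.9]
force: [3.0, -3.8, -9.4]
opening: 0.0156
gripper_force: 30.0
```

Joint is at about 18 mm with no contact yet.

>>> play_rows(
  commands=[
    [[0, 0, 0.05, 0, 0, 0, 0], [0, 0, 0.1, 0, 0, 0, 0], [0, 0, 0.15, 0, 0, 0, 0], [0, 0, 0.15, 0, 0, 0, 0]],
  ],
)

```text
clock: 18.38
tool_pos: [0.558, 0.2781, 0.2459]
orientation: [-180.0, 0.1, 176.9]
force: [3.1, -4.4, -10.9]
opening: 0.0158
gripper_force: 30.0
```

```bash
python3 - <<'E'
from m import *
a=cent(S,(265,225,320,290),blue);print(a[:2],get_obs()["force"])
for i in range(3):
  c=S["frame"][215:248,276:286].astype(int).sum(2); 
print(c)
E
```

```text
(array([280.20579415, 249.19571737]), array([ 12.25 ,  22.   ,   6.875,   5.75 , 260.5  ])) [  2.18804047  -3.824685   -10.19064497]
[[383 392 378 363 368 408 477 465 468 481]
 [377 384 383 369 358 358 370 369 394 421]
 [376 383 379 365 361 349 345 343 342 372]
 [361 383 381 368 358 353 339 333 332 356]
 [373 390 363 353 341 341 330 329 331 327]
 [366 373 356 339 328 335 327 332 330 306]
 [344 343 325 327 329 334 326 331 325 312]
 [338 340 331 337 331 325 337 333 336 330]
 [343 340 332 333 335 327 333 332 329 338]
 [336 338 334 328 338 333 324 318 304 329]
 [332 334 340 338 333 330 326 280 258 279]
 [334 331 342 338 332 330 327 288 230 246]
 [331 347 337 339 335 336 326 304 278 270]
 [335 339 339 343 338 333 326 314 299 307]
 [343 337 339 344 339 332 326 308 279 260]
 [335 341 337 333 339 329 326 302 233 212]
 [333 340 334 343 342 328 328 306 238 175]
 [312 329 327 324 320 307 321 310 208 135]
 [251 271 267 259 254 269 290 253 177 134]
 [209 248 290 292 293 294 259 203 154 121]
 [203 257 324 347 334 299 230 176 132 128]
 [187 215 269 284 273 244 192 162 127 125]
 [160 182 201 214 206 204 199 190 151 131]
 [169 213 202 194 199 217 263 267 200 145]
 [243 290 267 245 251 271 322 334 254 163]
 [302 327 301 310 316 323 350 358 304 184]
 [293 320 324 322 339 350 372 365 283 174]
 [241 298 322 334 353 360 358 329 249 146]
 [180 257 309 321 342 326 294 230 178 118]
 [122 163 217 229 240 220 178 147 118 115]
 [106 107 122 135 143 137 106 109 113 113]
 [122 148 151 146 146 151 171 159 124 109]
 [147 205 208 209 226 236 224 239 201 161]]
```

>>> play_rows(
  commands=[
    [[0, 0, 0.05, 0, 0, 0, 0], [0, 0, 0.1, 0, 0, 0, 0], [0, 0, 0.15, 0, 0, 0, 0], [0, 0, 0.15, 0, 0, 0, 0]],
  ],
)

```text
clock: 18.82
tool_pos: [0.558, 0.2781, 0.2444]
orientation: [-180.0, 0.1, 176.9]
force: [3.8, -3.6, -10.6]
opening: 0.016
gripper_force: 30.0
```

>>> play_rows(
  commands=[
    [[0, 0, 0.05, 0, 0, 0, 0], [0, 0, 0.1, 0, 0, 0, 0], [0, 0, 0.15, 0, 0, 0, 0], [0, 0, 0.15, 0, 0, 0, 0]],
  ],
)

```text
clock: 19.15
tool_pos: [0.558, 0.2782, 0.2432]
orientation: [-180.0, 0.1, 176.9]
force: [2.9, -5.2, -8.6]
opening: 0.0159
gripper_force: 30.0
```

>>> play_rows(
  commands=[
    [[0, 0, 0.03, 0, 0, 0, 0], [0, 0, 0.06, 0, 0, 0, 0], [0, 0, 0.06, 0, 0, 0, 0], [0, 0, 0.06, 0, 0, 0, 0]],
  ],
)

```text
clock: 19.48
tool_pos: [0.5581, 0.2782, 0.2432]
orientation: [-180.0, 0.1, 176.9]
force: [1.3, -5.5, -6.6]
opening: 0.0159
gripper_force: 30.0
```

Contact at about 22 mm: the height holds while the load shifts over. Transferring the rest.

>>> play_rows(
  commands=[
    [[0, 0, 0.04, 0, 0, 0, 0], [0, 0, 0.08, 0, 0, 0, 0], [0, 0, 0.12, 0, 0, 0, 0], [0, 0, 0.12, 0, 0, 0, 0], [0, 0, 0.12, 0, 0, 0, 0]],
  ],
)

```text
clock: 19.9
tool_pos: [0.5582, 0.2782, 0.2429]
orientation: [180.0, 0.2, 176.9]
force: [-0.2, -5.7, -0.7]
opening: 0.0157
gripper_force: 30.0
```

>>> play_rows(
  commands=[
    [[0, -0.05, 0.03, 0, 0, 0, 0], [0, -0.1, 0.03, 0, 0, 0, 0], [0, -0.13, 0.03, 0, 0, 0, 0], [0, -0.13, 0.03, 0, 0, 0, 0], [0, -0.13, 0.03, 0, 0, 0, 0]],
  ],
)

```text
clock: 20.32
tool_pos: [0.5583, 0.2781, 0.2427]
orientation: [179.9, 0.2, 176.9]
force: [-4.1, -4.8, 7.1]
opening: 0.0158
gripper_force: 30.0
```

>>> play_rows(
  commands=[
    [[0, 0, -0.1, 0, 0, 0, 0], [0, 0, -0.1, 0, 0, 0, 0], [0, 0, -0.1, 0, 0, 0, 0.2], [0, 0, -0.1, 0, 0, 0, 0.3], [0, 0, -0.1, 0, 0, 0, 0.4], [0, 0, -0.1, 0, 0, 0, 0.5], [0, 0, -0.1, 0, 0, 0, 0.5], [0, 0, -0.1, 0, 0, 0, 0.5]],
  ],
)

```text
clock: 20.98
tool_pos: [0.5585, 0.2785, 0.2427]
orientation: [179.9, 0.2, 176.8]
force: [0.1, 0.3, -0.2]
opening: 0.0416
gripper_force: 0.0
```

```bash
python3 - <<'E'
from m import *
a=cent(S,(265,225,320,290),blue);print(a[:2],get_obs()["force"])
E
```

```text
(array([280.25373506, 249.73431275]), array([ 12.5  ,  22.875,   6.625,   5.   , 219.625])) [-0.07621996  0.28888096 -0.40181977]
```

Released with zero residual force. Retreating straight up.

>>> play_rows(
  commands=[
    [[0, 0, -1, 0, 0, 0, 0.5], [0, 0, -2.5, 0, 0, 0, 0.5], [0, 0, -5, 0, 0, 0, 0.5], [0, 0, -8, 0, 0, 0, 0.5], [0, 0, -11, 0, 0, 0, 0.5], [0, 0, -14, 0, 0, 0, 0.5], [0, 0, -14, 0, 0, 0, 0.5], [0, 0, -14, 0, 0, 0, 0.5]],
  ],
)

```text
clock: 21.75
tool_pos: [0.5585, 0.2783, 0.3858]
orientation: [179.7, 0.4, 176.8]
force: [0.2, -0.7, -1.0]
opening: 0.0438
gripper_force: 0.0
```

```bash
python3 - <<'E'
from m import *
a=cent(S,(265,225,320,290),blue);print("cap",a[:2],get_obs()["force"])
r=cent(S,(255,185,300,225),red)
print("red",r[:2],onz(S,*r[0],.29-.0225))
w=cent(S,(262,235,305,285),lambda r,g,b:(b-r<40)&(r+g+b>430));print(w[:2])
E
```

```text
cap (array([280.36096939, 249.80535714]), array([ 12.375,  22.625,   6.875,   5.625, 245.   ])) [-0.42825794 -0.37710449 -0.94081544]
red (array([275.58299027, 199.57391467]), array([ 17.75 ,  12.875,   7.375,   4.375, 167.   ])) [0.55348944 0.28219877 0.2675    ]
(array([280.85394151, 268.60799429]), array([   0.   ,   13.625,   43.   ,   36.375, 6754.625]))
```

```bash
python3 -c "
from plant import *
print(close_job())"
```

```text
the job is handed in; nothing more can be done
None
```

The job is handed in (no verdict was returned): the blue-capped bottle stands upright near the mat's middle with the clamp eased down on it, about 22 mm, and released. I viewed 11 pictures, one over the limit of 10.

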